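Coast check of the changing-table turntable with a guarding hand

ROBOT

A 7-joint arm with a two-finger parallel gripper is mounted at the origin on the work surface. World frame = base frame: x ahead of the robot, y to its left, z up, the work surface at z = 0. Lengths are in m, angles in rad, forces in N, time in s.
With the tool pointing down it reaches from about 0.35 to 0.9 m from the base axis. Payload 8.1 kg.
Tool frame: the origin (TCP) lies midway between the tips of the shut fingers; the grasp point (between the pads) lies 19 mm behind it; z points along the fingers, y is the line along which they close (so a half turn about z gives the same grasp; the last joint's range is limited). The gripper opens to 92 mm and grips with 3 to 60 N. Pads are 19 mm wide; open, the fingers measure 130 mm over their backs; the gripper's body (75 mm by 190 mm) begins 47 mm behind the grasp point.
Start: joints at [1.1, 0.434, 0.025, 1.573, -0.012, 1.134, -0.075], TCP at [0.225, -0.583, 0.227] pointing down, gripper open.
Joint ranges: [-2.62, 2.62], [-0.44, 2.09], [-1.27, 1.32], [0.08, 2.57], [-1.32, 4.46], [0.12, 2], [-2.74, 2.74]. Speed limits (rad/s): [2.22, 2.22, 3.01, 3.01, 3.14, 3.14, 3.14].

INTERFACE

Orientations are given as a rotation vector (axis times angle).
In Python, from cell import observe, cams, job gives the robot as it stands. The module is installed in compiled form; this text tells all that it offers.
- The arm moves only by the tool step_arm, never from a script. Its argument "steps" is a list of rows, each a list of 6 numbers: the shift along the world's x, y, z in mm, then the turn, a rotation vector about the world's x, y, z in rad. In form: [[dx, dy, dz, rx, ry, rz], ...]. A call has 1 to 20 rows; each row shifts and turns the commanded pose from where the row before left it; what a row does not reach is not made up. A row lasts 1/12 s, in which the tool goes at most 41.7 mm and 7.16 degrees, less where a joint would pass 70% of its speed; a pose out of reach is approached as far as the arm can. A call with a gripper value outside its range is refused whole. "gripper" is the opening, from 0 (shut) to 1 (fully open), set as the call begins (left out, the last holds). The fingers move at their own pace and stop on an object; "force" is the grip in N (left out, the last holds). Time passes only in rows, so rows that do not move let the fingers close. It gives the time, the measured TCP pose, the force, the opening and the grip force at its end, in the units of the state.
- observe(): the state, without advancing time (a new reading comes with each control period).
- cams.get_image(name): name is "scene" or "top" or "wrist"; returns the picture (400x640x3 uint8, red, green, blue); there is no depth.
- cams.get_calibration(name): a dict with "fov_y" (degrees; the focal length in pixels is half the picture's height over the tangent of half this angle, whatever the lens; pixels are square), "cx", "cy" (the principal point, pixels), "dist_coeffs" ([k1, k2, p1, p2, k3] as OpenCV has them; the pictures are not rectified), "world_to_cam" (4x4, takes a point from world to camera coordinates). Camera axes: x right, y up, looking along -z (the intrinsics and any distortion apply to the point x, -y, -z); pixel columns grow to the right and rows downward; lengths in m; the calibration is good to about 2 mm. A picture is of the moment at which its call begins: read the wrist's pose just before it. get_calibration takes no time and is no camera call; for the wrist camera it gives the pose at the moment of the call.
- job.sign_off(): hands the job in; it is judged then, once.
The state is a dict: "clock": time; "joints": joint angles; "dq": joint speeds; "joint_efforts": joint torques, N m; "position": TCP position; "ee_rot": TCP orientation; "force": force on the tool from outside, world axes, zero at the start; "ft_torque": the same for the moment, N m; "width": opening from 0.0 (shut) to 1.0 (fully open); "gripper_force": force on a finger pad.
Only numpy, scipy, OpenCV 4.12 (cv2) and the standard library are available. Lean on these libraries where they do the work, as an engineer would, in place of code of your own. Each camera call takes 0.05 s, during which the arm holds its last target. There are 200 camera calls.

TASK

The care turntable's bearing has just been refitted and wants a coasting check: push it round (either way, by its wooden post) and let go, so that it coasts faster than one turn in seven seconds but never faster than one turn in two seconds. While it coasts at that pace, keep your hand right over the glass bottle's cap as it travels round, fingertips a few centimetres above it and never more than 2.5 cm off to the side, for five seconds without a break and without touching the turntable or ever the bottle. Then leave the turntable standing still with the bottle upright in its pocket, and leave the other things on the table where they are.

Things in the scene. Friction and masses are not known exactly. Their poses are not given: they have to be found in the camera images.
- turntable (a joint): angle of the platter about its upright axis, rad, 0 at the start, growing anticlockwise from above, endless. Flat round beech platter, 310 mm across, 14 mm thick, top 34 mm above the table, on a free-running bearing in a fixed foot. Nominal: inertia with post and bottle 0.016 kg m2 (hidden mass 0.75 to 1.35 of that), bearing drag 0.002 N m: pushed to 2 rad/s it coasts some 8 to 20 s
- axis (a point): point on the platter's axis at the height of its top face, 34 mm above the table; does not move during the run. A small 12 mm high aluminium button sits at the centre of the platter
- post_top (a point): centre of the top of the push post: an upright turned walnut (dark) post fixed to the platter 115 mm from the axis, straight across from the bottle, 32 mm in diameter (44 mm at its foot), 90 mm high over the platter, so its top is 124 mm above the table; moves round with the platter
- pocket (a point): centre of the pocket's floor (platter top), 105 mm from the axis, straight across from the post; the pocket is a low beech ring of 76 mm outer and 68 mm inner diameter, 20 mm high, that keeps the bottle in place; moves round with the platter
- bottle: clear glass feeding bottle with white twist cap, 60 mm in diameter, 145 mm high, about 0.28 kg, standing loose in the pocket; origin at the centre of its underside, z up along the bottle
- cap_top (a point): centre of the top of the bottle's cap (cap 42 mm in diameter, 30 mm high); 179 mm above the table as the bottle stands in its pocket. The hand should stay above this point: the point between the finger pads no more than 80 mm above it and 25 mm to its side
- tin: bystander: lidded round aluminium tin, 80 mm across, 70 mm high, loose on the table; origin under its centre
- ring_toy: bystander: beech stacking ring toy, 96 mm across at the foot, 120 mm high, loose; origin under its centre
- thermometer: bystander: small white plastic dial thermometer on a foot, dial 72 mm across with a knob in the middle, 82 mm high, loose; origin under its centre
- comb: bystander: pink plastic comb lying flat, 150 x 36 x 6 mm, loose; origin under its centre, x along its length

How it is judged:
By the outcome, as a careful person would: the job done as asked, in the order asked, and still so for the second after the job is handed in, with the robot touching nothing.
It also fails if it takes over 72 s, if anything falls off the work surface, if the arm or the gripper's body presses on something with over 40 N, if the wrist force passes 120 N, or if a joint passes its speed limit or range.

## Working session

There is one attempt and no reset: what is moved stays moved. The work goes in short steps, Python scripts to look and compute and a tool call to move; the robot and the scene stay as the last step left them, time stands still between calls to the robot, and variables do not carry over. Pictures are saved under pics/ and viewed, at most 10 in all, crops included, and the job is handed in when it is done.

Besides the shell and the picture viewer there is one more tool, called after "Emit:" as name(argument=value, ...), one argument or row to a line, values as JSON. step_arm: Moves the arm, as the interface text tells. Its arguments: {"type":"object","properties":{"steps":{"type":"array","items":{"type":"array","items":{"type":"number"}}},"gripper":{"type":"number"},"force":{"type":"number"}},"required":["steps"]}

```bash
mkdir -p pics
python3 - <<'E'
from cell import observe,cams,job
import cv2
s=observe();print(s)
for n in("scene","top"):
    im=cams.get_image(n);cv2.imwrite(f"pics/{n}0.png",im[:,:,::-1]);c=cams.get_calibration(n);print(n,c)
E
```

```text
{'clock': 0.0, 'joints': array([ 1.10041902,  0.43518882,  0.02496237,  1.57404718, -0.0116212 ,
        1.13399334, -0.07512567]), 'dq': array([ 1.17233528e-03, -9.28073545e-04, -1.05809573e-04,  7.12222751e-05,
       -1.58787723e-03,  2.42311009e-03, -7.61935841e-04]), 'joint_efforts': array([ 1.01323049e-04, -6.67851806e+01,  9.85081382e-01, -3.14464724e+01,
       -6.05336367e-02,  4.28683811e-02,  2.47434518e-04]), 'position': array([ 0.22450147, -0.58276972,  0.22598536]), 'ee_rot': array([-3.08723508e+00, -5.74043651e-01,  5.99883850e-04]), 'force': array([-0.53211147, -0.87143852,  0.40703196]), 'ft_torque': array([ 0.03139029,  0.0619797 , -0.02573799]), 'gripper_force': 0.0, 'width': 1.000939048113196}
scene {'fov_y': 42.009893431265404, 'cx': 305.49800239495545, 'cy': 203.72863127812312, 'dist_coeffs': array([-0.08477589,  0.        ,  0.        ,  0.        ,  0.        ]), 'world_to_cam': array([[-0.20984885,  0.97770635, -0.0073317 ,  0.12769594],
       [-0.81306717, -0.17033715,  0.55669294,  0.37463455],
       [ 0.54303336,  0.12278253,  0.83068599, -1.87922681],
       [ 0.        ,  0.        ,  0.        ,  1.        ]])}
top {'fov_y': 44.118885485268066, 'cx': 317.37694582925684, 'cy': 207.91019597273691, 'dist_coeffs': array([0.04089278, 0.        , 0.        , 0.        , 0.        ]), 'world_to_cam': array([[ 2.99294080e-02, -9.99537957e-01,  5.30132528e-03,
        -3.04264523e-02],
       [ 9.84413419e-01,  3.03952685e-02,  1.73223405e-01,
        -5.55439643e-01],
       [-1.73304503e-01,  3.42217761e-05,  9.84868290e-01,
        -1.59444624e+00],
       [ 0.00000000e+00,  0.00000000e+00,  0.00000000e+00,
         1.00000000e+00]])}
```

View pics/top0.png

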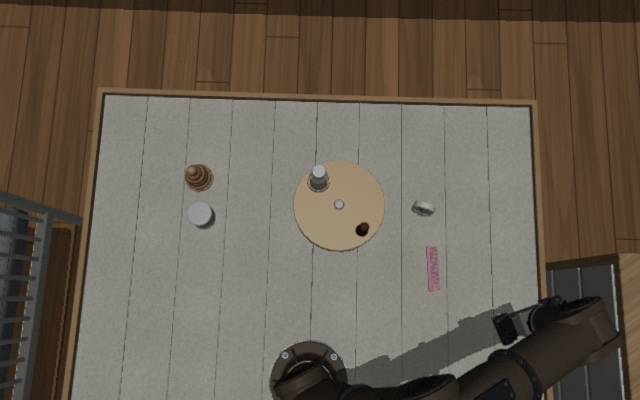

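View pics/scene0.png

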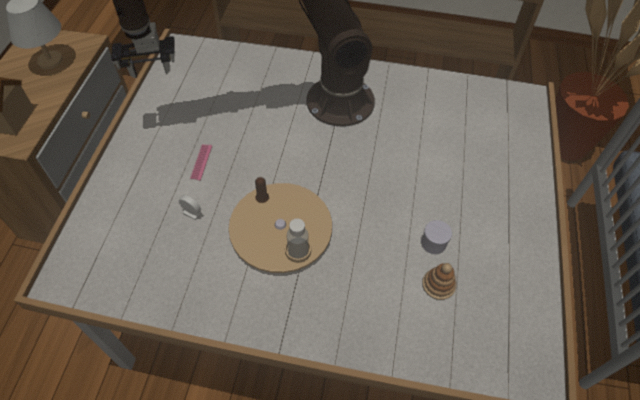

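The top view shows the platter centre at about (339,205), the post at (363,229) and the cap at (319,171). The thermometer is at (424,208), the comb at (433,268), and the tin and toy are far left at about (200,214) and (198,177). The scene view agrees: post (261,189), cap (297,226), button (280,224). Next I'll measure these.

```bash
cat > h.py <<'E'
import numpy as np,cv2
from cell import observe,cams,job
F=np.diag([1,-1,-1.])
def cal(n):
    c=cams.get_calibration(n);f=200/np.tan(np.radians(c["fov_y"]/2))
    M=c["world_to_cam"];return np.array([[f,0,c["cx"]],[0,f,c["cy"]],[0,0,1.]]),c["dist_coeffs"],F@M[:3,:3],F@M[:3,3]
def proj(n,P,C=None):
    K,d,R,t=C or cal(n);return cv2.projectPoints(np.atleast_2d(P).astype(float),cv2.Rodrigues(R)[0],t,K,d)[0][:,0]
def rays(n,px):
    K,d,R,t=cal(n);u=cv2.undistortPoints(np.array(px,float).reshape(-1,1,2),K,d)[:,0]
    return -R.T@t,np.c_[u,np.ones(len(u))]@R
def plane(n,px,z):
    o,v=rays(n,px);return (o+v*((z-o[2])/v[:,2])[:,None])[:,:2]
def tri(a,b):
    (o1,v1),(o2,v2)=rays("top",[a]),rays("scene",[b]);A=0;y=0
    for o,v in((o1,v1[0]),(o2,v2[0])):
        v=v/np.linalg.norm(v);P=np.eye(3)-np.outer(v,v);A=A+P;y=y+P@o
    return np.linalg.solve(A,y)
E
python3 - <<'E'
from h import *
from scipy.optimize import least_squares
for n,c in(("top",(339,205)),("scene",(280,226))):
    im=cv2.imread(f"pics/{n}0.png");hsv=cv2.cvtColor(im,cv2.COLOR_BGR2HSV);print(n,hsv[c[1]+8,c[0]+12],hsv[c[1],c[0]-60])
    m=((hsv[...,1]>70)&(hsv[...,2]>110)&(hsv[...,0]<25)).astype(np.uint8)
    k,l,st,ce=cv2.connectedComponentsWithStats(m);i=l[c[1]+8,c[0]+12];print(st[i],ce[i])
    ct=max(cv2.findContours((l==i).astype(np.uint8),0,1)[0],key=len)[:,0]
    # 3D fit of top edge/hull
    P=plane(n,cv2.convexHull(ct)[:,0],.034);r=least_squares(lambda p:np.hypot(*(P-p[:2]).T)-p[2],[.55,0,.15],loss="soft_l1",f_scale=.002);print(r.x)
print("button",tri((339,205),(280,224)),"post",tri((363,224),(261,180)),"cap",tri((319,170),(297,225)))
for a,n in((( 339,204),"top"),((280,222),"scene")):print(plane(n,[a],.046))
for n,p in(("top",[(424,208),(433,268),(201,214),(198,177)]),):print(plane(n,p,.04))
big=[]
for n,(x,y) in(("top",(339,205)),("scene",(280,220))):
    im=cv2.imread(f"pics/{n}0.png")[y-62:y+62,x-62:x+62];big.append(cv2.resize(im,None,fx=3.2,fy=3.2,interpolation=2))
cv2.imwrite("pics/crop.png",np.hstack(big))
E
```

```text
top [ 18  70 160] [ 27  17 133]
[     0      0    640    400 246041] [317.52851354 199.64334806]
[ 0.76484478 -0.01662276  1.25335692]
scene [23 21 95] [ 15  18 144]
[     0      0    640    400 237523] [326.44404542 198.40933299]
[-0.15319483 -0.108528    1.48226268]
button [ 0.57200009 -0.08590486  0.02736232] post [ 0.49510446 -0.15772505  0.12686609] cap [ 0.65320849 -0.01358345  0.17577374]
[[ 0.57203831 -0.08530981]]
[[ 0.57617649 -0.08364363]]
[[ 0.56831245 -0.36992595]
 [ 0.36978128 -0.39757966]
 [ 0.52509541  0.37292977]
 [ 0.65093791  0.39184221]]
```

View pics/crop.png

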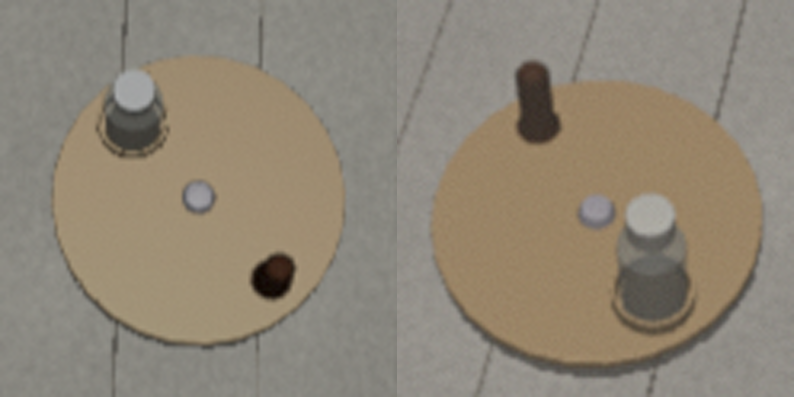

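The crop shows the platter whole in both views. The cap is at (319,171) in top and (297,226) in scene, the post top at (364,227) and (261,180). I'll refine the axis with a platter fit and build an angle finder.

```bash
cat >> h.py <<'E'
def cyl(c,r,z0,z1):
    a=np.linspace(0,2*np.pi,24);return np.vstack([np.c_[c[0]+r*np.cos(a),c[1]+r*np.sin(a),0*a+z] for z in(z0,z1)])
def score(n,im,ax,th):
    """post angle th: darkness inside post silhouette vs. a ring round it"""
    C=cal(n);g=im.max(2).astype(float);out=[]
    for t in th:
        c=ax+.115*np.array([np.cos(t),np.sin(t)]);S=8
        m=[]
        for r,z in((.016,.124),(.027,.131)):
            h=cv2.convexHull(proj(n,cyl(c,r,.034,z),C).astype(np.float32))
            k=np.zeros(g.shape,np.uint8);cv2.fillConvexPoly(k,np.round(h*S).astype(np.int32),1,cv2.LINE_8,3);m.append(k>0)
        out.append(g[m[1]&~m[0]].mean()-g[m[0]].mean())
    return np.array(out)
def angle(n,im,ax,t0=0,w=np.pi):
    th=np.arange(t0-w,t0+w,.04);s=score(n,im,ax,th);t=th[s.argmax()]
    th=np.arange(t-.06,t+.06,.005);s=score(n,im,ax,th);k=s>s.max()-.1*abs(s.max());return (th[k]*1).mean(),s.max()
E
python3 - <<'E'
from h import *
from scipy.optimize import least_squares
for n,c in(("top",(339,205)),("scene",(280,226))):
    im=cv2.imread(f"pics/{n}0.png");hsv=cv2.cvtColor(im,cv2.COLOR_BGR2HSV)
    m=((hsv[...,1]>50)&(hsv[...,2]>90)&(hsv[...,0]<25)).astype(np.uint8)
    y,x=c[1]+25,c[0]-15
    k,l,st,ce=cv2.connectedComponentsWithStats(m);i=l[y,x];print(hsv[y,x],st[i])
    ct=max(cv2.findContours((l==i).astype(np.uint8),0,1)[0],key=len)
    P=plane(n,cv2.convexHull(ct)[:,0],.034);r=least_squares(lambda p:np.hypot(*(P-p[:2]).T)-p[2],[.57,-.085,.15],loss="soft_l1",f_scale=.001);print(r.x,len(P))
ax=np.array([.573,-.0855])
for n in("top","scene"):print(angle(n,cv2.imread(f"pics/{n}0.png"),ax))
cap=np.array([.653,-.0136]);d=cap-ax;print(np.hypot(*d),np.arctan2(-d[1],-d[0]))
s=observe();import scipy.spatial.transform as T;print(T.Rotation.from_rotvec(s["ee_rot"]).as_matrix().round(3))
E
```

```text
[ 20  65 160] [ 293  160   92   91 5887]
[ 0.57260069 -0.08424978  0.15379892] 42
[ 17  87 153] [ 229  183  103   90 6323]
[ 0.57921246 -0.08345224  0.15467261] 46
(np.float64(-2.4390926535897934), np.float64(105.2999387254902))
(np.float64(-2.389092653589794), np.float64(60.92053366926247))
0.10756212158562145 -2.409468588940197
[[ 0.933  0.359 -0.001]
 [ 0.359 -0.933  0.001]
 [-0.    -0.001 -1.   ]]
```

Emit:
step_arm(
  steps=[
    [13.6,18.4,0,0,0,0.096],
    [13.6,18.4,0,0,0,0.096],
    [13.6,18.4,0,0,0,0.096],
    [13.6,18.4,0,0,0,0.096],
    [13.6,18.4,0,0,0,0.096],
    [13.6,18.4,0,0,0,0.096],
    [13.6,18.4,0,0,0,0.096],
    [13.6,18.4,0,0,0,0.096],
    [13.6,18.4,0,0,0,0.096],
    [13.6,18.4,0,0,0,0.096],
    [13.6,18.4,0,0,0,0.096],
    [13.6,18.4,0,0,0,0.096],
    [13.6,18.4,0,0,0,0.096],
    [13.6,18.4,-20,0,0,0.096],
    [13.6,18.4,-20,0,0,0],
    [13.6,18.4,-20,0,0,0],
    [13.6,18.4,-20,0,0,0],
    [13.6,18.4,-20,0,0,0],
    [13.6,18.4,-20,0,0,0],
    [13.6,18.4,-20,0,0,0],
  ],
  gripper=0,
  force=10,
)

```text
clock: 1.77
position: [0.4969, -0.2143, 0.0856]
ee_rot: [-2.06, -2.372, 0.0]
force: [0.9, -0.3, -0.2]
width: 0.003
gripper_force: 0.0
```

Run:
```python
from h import *
from scipy.spatial.transform import Rotation as T
s=observe();print(s["clock"],s["position"],T.from_rotvec(s["ee_rot"]).as_matrix().round(3),s["force"],s["width"],s["joints"].round(2))
ax=np.array([.573,-.0845])
out=[]
for n in("top","scene"):
    im=cams.get_image(n);print(observe()["position"]);cv2.imwrite(f"pics/{n}1.png",im[:,:,::-1]);print(angle(n,im,ax,-2.4,.4))
    p=proj(n,[[*ax,.1]])[0].astype(int);out.append(cv2.resize(im[p[1]-80:p[1]+70,p[0]-75:p[0]+75,::-1],None,fx=2.6,fy=2.6))
cv2.imwrite("pics/c1.png",np.hstack(out))
```

```text
1.7667 [ 0.49692535 -0.21429743  0.08555056] [[-0.14  0.99 -0.  ]
 [ 0.99  0.14  0.  ]
 [ 0.   -0.   -1.  ]] [ 0.89017753 -0.30564257 -0.2081049 ] 0.003115329035870463 [ 0.58  0.49 -0.36  1.91  0.24  0.78  0.22]
[ 0.49829474 -0.20866626  0.08240713]
(np.float64(-2.440000000000001), np.float64(83.41718617717234))
[ 0.49705634 -0.21041441  0.08380544]
(np.float64(-2.387916666666668), np.float64(34.367346938775505))
```

View pics/c1.png

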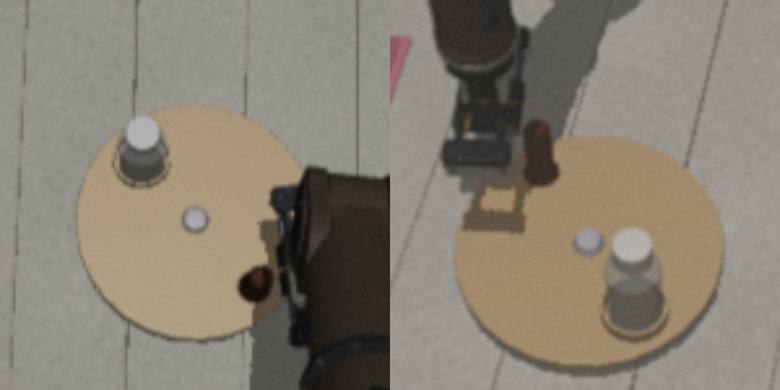

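The top view shows the closed hand beside the dark post at crop (255,283), not touching it. The scene view agrees, and the bottle is undisturbed. Now I'll work out the push rows.

Run:
```python
import numpy as np
t=-2.415;r=115;p=np.array([r*np.cos(t),r*np.sin(t)])
for d in(.03,.05,.07,.09,.11,.13,.15,.17,.19,.2,.2):
    t-=d;q=np.array([r*np.cos(t),r*np.sin(t)]);print((q-p).round(1),end=" ");p=q
print(t)
```

```text
[-2.3  2.6] [-3.6  4.5] [-4.6  6.6] [-5.2  8.9] [-5.3 11.5] [-4.6 14.2] [-2.9 17. ] [-0.2 19.5] [ 3.7 21.5] [ 8.2 21.5] [12.3 19.4] -3.8049999999999993
```

Emit:
step_arm(
  steps=[
    [-0.7,5,0,0,0,0],
    [-0.7,5,0,0,0,0],
    [-0.7,5,0,0,0,0],
    [-0.7,5,0,0,0,0],
    [-2.3,2.6,0,0,0,0],
    [-3.6,4.5,0,0,0,0],
    [-4.6,6.6,0,0,0,0],
    [-5.2,8.9,0,0,0,0],
    [-5.3,11.5,0,0,0,0],
    [-4.6,14.2,0,0,0,0],
    [-2.9,17,0,0,0,0],
    [-0.2,19.5,0,0,0,0],
    [3.7,21.5,0,0,0,0],
    [8.2,21.5,0,0,0,0],
    [0,0,10,0,0,0],
    [0,0,30,0,0,0],
    [0,0,35,0,0,0],
    [0,0,35,0,0,0],
    [0,0,35,0,0,0],
    [0,0,15,0,0,0],
  ],
)

```text
clock: 3.53
position: [0.4781, -0.0663, 0.2513]
ee_rot: [2.055, 2.37, 0.005]
force: [1.5, 0.4, -0.4]
width: 0.004
gripper_force: 0.0
```

```bash
cat >> h.py <<'E'
import json,os
AX=np.array([.573,-.0845])
def snap(names,tag):
    """take pictures, keep them with their times"""
    for i,n in enumerate(names):
        c=observe()["clock"];im=cams.get_image(n);fn=f"pics/{tag}_{i}_{n}.png";cv2.imwrite(fn,im[:,:,::-1])
        open("log.txt","a").write(f"{c} {n} {fn}\n")
E
python3 - <<'E'
from h import *
print(observe()["position"],observe()["clock"])
snap(["scene","top"]*5,"a")
for l in open("log.txt"):
    c,n,f=l.split();print(c,n,*np.round(angle(n,cv2.imread(f),AX),3))
print(observe()["position"],observe()["clock"])
a=[cv2.imread(f"pics/a_{i}.png") for i in("0_scene","9_top")]
cv2.imwrite("pics/c2.png",np.hstack([cv2.resize(a[0][130:290,200:360],None,fx=2.4,fy=2.4),cv2.resize(a[1][120:280,260:420],None,fx=2.4,fy=2.4)]))
E
```

```text
[ 0.47809827 -0.06632881  0.25130165] 3.5333
3.5333 scene 1.463 78.471
3.5833 top 1.443 111.34
3.6333 scene 1.252 74.587
3.6833 top 1.206 111.314
3.7333 scene 1.021 69.485
3.7833 top 0.968 99.621
3.8333 scene 0.796 66.187
3.8833 top 0.726 85.171
3.9333 scene 0.571 65.317
3.9833 top 0.483 83.286
[ 0.47654733 -0.0672944   0.24577568] 4.0333
```

View pics/c2.png

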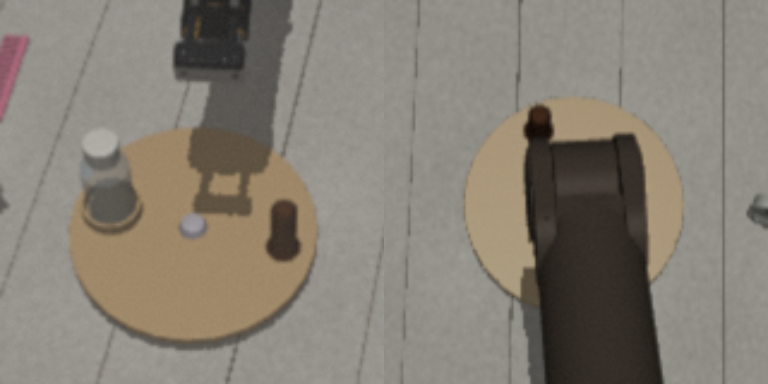

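The left crop shows the post at front-right with the bottle upright in its pocket. In the right crop the arm hides part of the platter, with the post at (538,122). It turns clockwise at about 2.3 rad/s. Next I'll fit the motion and plan the catch.

```bash
cat >> h.py <<'E'
from scipy.optimize import least_squares
def fit(meas,show=True):
    """meas: (t,cam,theta). static pairs fix the per-camera shifts. returns theta(t), omega(t)"""
    st=[("top",-2.44),("scene",-2.389)];T0=3.5333
    def model(p,t):s=t-T0;return p[0]-p[1]*s+.5*p[2]*s*s
    def bias(p,n,th):
        d=p[4:6] if n=="top" else p[6:8];return (-np.sin(th)*d[0]+np.cos(th)*d[1])/115
    def res(p):
        r=[(p[2]-.14)/.05,(p[3]+2.415)/.03,*(p[4:8]/3)]
        for n,a in st:r.append((p[3]+bias(p,n,p[3])-a)/.012)
        for t,n,a in meas:
            m=model(p,t);e=a-m-bias(p,n,m);r.append(((e+np.pi)%(2*np.pi)-np.pi)/.012)
        return np.array(r)
    s=least_squares(res,[1.45,2.3,.14,-2.415,0,0,0,0],loss="soft_l1");p=s.x
    if show:
        sd=np.sqrt(np.diag(np.linalg.inv(s.jac.T@s.jac)));print("fit",p.round(3),"sd",sd[:3].round(3),"res",(res(p)[8:]*.012).round(3))
    return (lambda t:model(p,t)),(lambda t:p[1]-p[2]*(t-T0))
def measure():
    th=None;M=[]
    for l in open("log.txt"):
        c,n,f=l.split();c=float(c);im=cv2.imread(f)
        a,s=angle(n,im,AX) if th is None or len(M)<6 else angle(n,im,AX,th(c),.3)
        if s>45:M.append((c,n,a))
        else:print("dropped",c,n,round(s))
        if len(M)>=6:th,_=fit(M,False)
    return M
def plan(th,t0,p0,N,ncatch=0,R=.1055,lead=0.):
    """row shifts (mm) so that the hand is over the cap at each row's end"""
    pos=lambda t:AX+R*np.array([np.cos(th(t+lead)+np.pi),np.sin(th(t+lead)+np.pi)])
    P=[np.array(p0)];tc=t0+ncatch/12
    for k in range(1,N+1):
        if k<ncatch:
            u=k/ncatch;v=(pos(tc+.01)-pos(tc-.01))/.02*ncatch/12
            P.append((2*u**3-3*u**2+1)*P[0]+(3*u*u-2*u**3)*pos(tc)+(u**3-u*u)*v)
        else:P.append(pos(t0+k/12))
    Q=np.round(np.array(P)*1000,1);D=np.diff(Q,axis=0)
    for d in D:print(f"[{d[0]:.1f}, {d[1]:.1f}, 0, 0, 0, 0],",end=" ")
    print("end",Q[-1])
E
python3 - <<'E'
from h import *
th,w=fit(measure());t=observe()["clock"];print(t,th(t)-np.pi,w(t))
plan(th,t,(.4769,-.067),12,5)
E
```

```text
fit [ 1.509  2.34   0.135 -2.408 -5.743 -0.516  3.645  0.716] sd [0.036 0.069 0.05 ] res [-0.015  0.002  0.005  0.002  0.001  0.002  0.001  0.     0.001 -0.007]
4.0333 -2.785234095179298 2.2722697838007964
[-0.9, 1.6, 0, 0, 0, 0], [-1.5, 4.7, 0, 0, 0, 0], [-0.2, 8.0, 0, 0, 0, 0], [2.7, 11.3, 0, 0, 0, 0], [7.7, 14.6, 0, 0, 0, 0], [12.0, 15.2, 0, 0, 0, 0], [14.6, 12.7, 0, 0, 0, 0], [16.5, 9.7, 0, 0, 0, 0], [18.0, 6.6, 0, 0, 0, 0], [18.7, 3.3, 0, 0, 0, 0], [18.9, -0.2, 0, 0, 0, 0], [18.5, -3.5, 0, 0, 0, 0], end [601.9  17. ]
```

Emit:
step_arm(
  steps=[
    [-0.9,1.6,0,0,0,0],
    [-1.5,4.7,-5,0,0,0],
    [-0.2,8.0,-7,0,0,0],
    [2.7,11.3,-7,0,0,0],
    [7.7,14.6,-7,0,0,0],
    [12.0,15.2,-7,0,0,0],
    [14.6,12.7,0,0,0,0],
    [16.5,9.7,0,0,0,0],
    [18.0,6.6,0,0,0,0],
    [18.7,3.3,0,0,0,0],
    [18.9,-0.2,0,0,0,0],
    [18.5,-3.5,0,0,0,0],
  ],
)

```text
clock: 5.03
position: [0.6025, 0.019, 0.2128]
ee_rot: [-2.056, -2.374, -0.0]
force: [0.1, 0.9, 1.1]
width: 0.005
gripper_force: 0.0
```

Run:
```python
from h import *
print(observe()["position"],observe()["clock"])
snap(["scene"],"b")
th,w=fit(measure());t=observe()["clock"];print(t,observe()["position"],w(t))
plan(th,t,(.6019,.017),16)
K=cal("scene")
im=cv2.imread("pics/b_0_scene.png");cv2.imwrite("pics/c3.png",cv2.resize(im[90:290,180:380],None,fx=2.5,fy=2.5))
```

```text
[0.6024668  0.01896926 0.21283308] 5.0333
fit [ 1.515  2.365  0.119 -2.405 -5.188  0.469  4.059  1.546] sd [0.036 0.059 0.048] res [-0.017  0.001  0.003  0.001  0.     0.003  0.001  0.001  0.003 -0.004
 -0.001]
5.0833 [0.60562396 0.01706592 0.21256521] 2.180423233135429
[32.3, -15.5, 0, 0, 0, 0], [14.4, -12.4, 0, 0, 0, 0], [11.9, -14.7, 0, 0, 0, 0], [9.1, -16.5, 0, 0, 0, 0], [6.0, -17.8, 0, 0, 0, 0], [2.7, -18.5, 0, 0, 0, 0], [-0.5, -18.5, 0, 0, 0, 0], [-3.8, -18.1, 0, 0, 0, 0], [-6.9, -17.1, 0, 0, 0, 0], [-9.6, -15.6, 0, 0, 0, 0], [-12.1, -13.6, 0, 0, 0, 0], [-14.3, -11.2, 0, 0, 0, 0], [-15.8, -8.7, 0, 0, 0, 0], [-17.0, -5.7, 0, 0, 0, 0], [-17.7, -2.8, 0, 0, 0, 0], [-17.8, 0.2, 0, 0, 0, 0], end [ 562.8 -189.5]
```

View pics/c3.png

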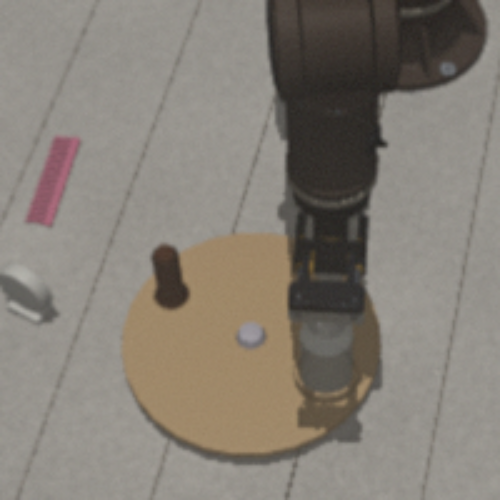

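The post is at crop (168,275) and the cap at (328,335), directly under the fingers at (326,310). One quick check of the cap position before the next move.

Run:
```python
from h import *
th,w=fit(measure(),False);a=th(5.0333)+np.pi
print(plane("scene",[(311.2,224)],.179),AX+.1055*np.array([np.cos(a),np.sin(a)]))
```

```text
[[0.64416297 0.02442158]] [0.6069964  0.01537239]
```

Run:
```python
from h import *
th,w=fit(measure(),False);a=th(5.0333)+np.pi
im=cv2.imread("pics/b_0_scene.png")
c=AX+.1055*np.array([np.cos(a),np.sin(a)])
S=4;crop=cv2.resize(im[170:290,220:360],None,fx=S,fy=S,interpolation=2)
def draw(P,col):
    q=proj("scene",P);cv2.polylines(crop,[np.round((q-[220,170])*S+S/2).astype(int)],True,col,1)
draw(cyl(c,.021,.179,.179)[:24],(0,0,255));draw(cyl(c,.038,.054,.054)[:24],(0,255,0));draw(cyl(AX,.155,.034,.034)[:24],(255,0,0))
p=AX-.115*(c-AX)/.1055;draw(cyl(p,.016,.124,.124)[:24],(255,0,255))
cv2.imwrite("pics/c4.png",crop)
```

```text
(no output)
```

View pics/c4.png

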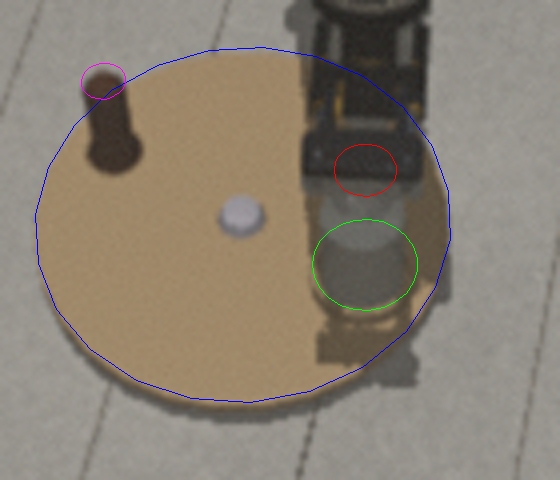

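The overlay's predicted cap (red) and pocket (green) agree with the picture to within about 2 px, so the hand is over the cap. On with the tracking.

Emit:
step_arm(
  steps=[
    [27.0,-11.0,0,0,0,0],
    [19.7,-16.9,0,0,0,0],
    [11.9,-14.7,0,0,0,0],
    [9.1,-16.5,0,0,0,0],
    [6.0,-17.8,0,0,0,0],
    [2.7,-18.5,0,0,0,0],
    [-0.5,-18.5,0,0,0,0],
    [-3.8,-18.1,0,0,0,0],
    [-6.9,-17.1,0,0,0,0],
    [-9.6,-15.6,0,0,0,0],
    [-12.1,-13.6,0,0,0,0],
    [-14.3,-11.2,0,0,0,0],
    [-15.8,-8.7,0,0,0,0],
    [-17.0,-5.7,0,0,0,0],
    [-17.7,-2.8,0,0,0,0],
    [-17.8,0.2,0,0,0,0],
  ],
)

```text
clock: 6.42
position: [0.5618, -0.19, 0.2127]
ee_rot: [-2.06, -2.371, 0.001]
force: [0.5, -0.1, -0.1]
width: 0.005
gripper_force: 0.0
```

Run:
```python
from h import *
print(observe()["position"],observe()["clock"])
snap(["scene"],"c")
th,w=fit(measure());t=observe()["clock"];print(t,observe()["position"],w(t))
plan(th,t,(.5628,-.1895),19)
```

```text
[ 0.56184499 -0.18997641  0.21271189] 6.4167
fit [ 1.521  2.368  0.111 -2.41  -4.52   0.312  4.784  1.468] sd [0.028 0.061 0.041] res [-0.017  0.001  0.004  0.001  0.001  0.003  0.002  0.001  0.003 -0.005
 -0.    -0.   ]
6.4667 [ 0.55871838 -0.18986545  0.21280959] 2.042057020537847
[-31.3, 8.0, 0, 0, 0, 0], [-15.7, 8.4, 0, 0, 0, 0], [-14.0, 10.8, 0, 0, 0, 0], [-12.0, 13.0, 0, 0, 0, 0], [-9.6, 14.7, 0, 0, 0, 0], [-7.0, 16.0, 0, 0, 0, 0], [-4.3, 16.9, 0, 0, 0, 0], [-1.4, 17.2, 0, 0, 0, 0], [1.4, 17.2, 0, 0, 0, 0], [4.2, 16.7, 0, 0, 0, 0], [6.8, 15.6, 0, 0, 0, 0], [9.1, 14.4, 0, 0, 0, 0], [11.3, 12.6, 0, 0, 0, 0], [13.1, 10.6, 0, 0, 0, 0], [14.5, 8.3, 0, 0, 0, 0], [15.6, 5.9, 0, 0, 0, 0], [16.3, 3.4, 0, 0, 0, 0], [16.5, 0.7, 0, 0, 0, 0], [16.3, -1.7, 0, 0, 0, 0], end [592.6  19.2]
```

Emit:
step_arm(
  steps=[
    [-27.0,6.5,0,0,0,0],
    [-20.0,9.9,0,0,0,0],
    [-14.0,10.8,0,0,0,0],
    [-12.0,13.0,0,0,0,0],
    [-9.6,14.7,0,0,0,0],
    [-7.0,16.0,0,0,0,0],
    [-4.3,16.9,0,0,0,0],
    [-1.4,17.2,0,0,0,0],
    [1.4,17.2,0,0,0,0],
    [4.2,16.7,0,0,0,0],
    [6.8,15.6,0,0,0,0],
    [9.1,14.4,0,0,0,0],
    [11.3,12.6,0,0,0,0],
    [13.1,10.6,0,0,0,0],
    [14.5,8.3,0,0,0,0],
    [15.6,5.9,0,0,0,0],
    [16.3,3.4,0,0,0,0],
    [16.5,0.7,0,0,0,0],
    [16.3,-1.7,0,0,0,0],
  ],
)

```text
clock: 8.05
position: [0.5931, 0.0207, 0.213]
ee_rot: [-2.057, -2.374, -0.0]
force: [1.3, 0.4, -0.1]
width: 0.008
gripper_force: 0.0
```

Run:
```python
from h import *
print(observe()["position"],observe()["clock"])
snap(["scene"],"d")
th,w=fit(measure());t=observe()["clock"];print(t,observe()["position"],w(t))
plan(th,t,(.5926,.0192),18)
im=cv2.imread("pics/d_0_scene.png");cv2.imwrite("pics/c5.png",cv2.resize(im[110:290,200:380],None,fx=2.5,fy=2.5))
```

```text
[0.59308735 0.02071431 0.21298608] 8.05
fit [ 1.537  2.405  0.137 -2.415 -2.994  0.842  6.462  2.199] sd [0.011 0.013 0.006] res [-0.018 -0.     0.004  0.001  0.002  0.003  0.002  0.002  0.003 -0.005
 -0.    -0.001  0.001]
8.1 [0.59587165 0.01956101 0.21279747] 1.7802474659752794
[13.0, -3.4, 0, 0, 0, 0], [14.3, -5.8, 0, 0, 0, 0], [13.3, -7.8, 0, 0, 0, 0], [11.9, -9.6, 0, 0, 0, 0], [10.3, -11.2, 0, 0, 0, 0], [8.5, -12.4, 0, 0, 0, 0], [6.7, -13.4, 0, 0, 0, 0], [4.7, -14.2, 0, 0, 0, 0], [2.6, -14.5, 0, 0, 0, 0], [0.5, -14.7, 0, 0, 0, 0], [-1.4, -14.5, 0, 0, 0, 0], [-3.4, -14.1, 0, 0, 0, 0], [-5.3, -13.4, 0, 0, 0, 0], [-7.0, -12.4, 0, 0, 0, 0], [-8.5, -11.4, 0, 0, 0, 0], [-10.0, -10.0, 0, 0, 0, 0], [-11.0, -8.5, 0, 0, 0, 0], [-12.0, -7.0, 0, 0, 0, 0], end [ 619.8 -179.1]
```

View pics/c5.png

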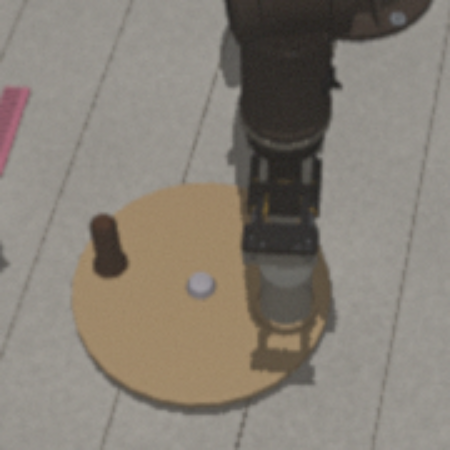

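The post is at crop (107,245) and the bottle is upright under the hand, which leads by about 1 cm. I'll use the refit plan.

Emit:
step_arm(
  steps=[
    [13.0,-3.4,0,0,0,0],
    [14.3,-5.8,0,0,0,0],
    [13.3,-7.8,0,0,0,0],
    [11.9,-9.6,0,0,0,0],
    [10.3,-11.2,0,0,0,0],
    [8.5,-12.4,0,0,0,0],
    [6.7,-13.4,0,0,0,0],
    [4.7,-14.2,0,0,0,0],
    [2.6,-14.5,0,0,0,0],
    [0.5,-14.7,0,0,0,0],
    [-1.4,-14.5,0,0,0,0],
    [-3.4,-14.1,0,0,0,0],
    [-5.3,-13.4,0,0,0,0],
    [-7.0,-12.4,0,0,0,0],
    [-8.5,-11.4,0,0,0,0],
    [-10.0,-10.0,0,0,0,0],
    [-11.0,-8.5,0,0,0,0],
    [-12.0,-7.0,0,0,0,0],
  ],
)

```text
clock: 9.6
position: [0.6187, -0.1805, 0.2138]
ee_rot: [2.06, 2.372, -0.0]
force: [0.2, 0.8, 0.3]
width: 0.006
gripper_force: 0.0
```

Run:
```python
from h import *
print(observe()["position"],observe()["clock"])
snap(["scene"],"e")
th,w=fit(measure());t=observe()["clock"];print(t,observe()["position"],w(t))
for q,h in((5.0333,(.6025,.019)),(6.4167,(.5618,-.19)),(8.05,(.5931,.0207))):
    for A in(AX,AX+[.002,.0015]):
        a=th(q)+np.pi;print(q,((np.array(h)-A-.105*np.array([np.cos(a),np.sin(a)]))*1000).round(1))
plan(th,t,(.6198,-.1791),20)
```

```text
[ 0.61867324 -0.18047227  0.2137911 ] 9.6
fit [ 1.532  2.392  0.13  -2.413 -3.435  0.631  7.068  3.202] sd [0.011 0.01  0.003] res [-0.009  0.     0.01   0.001  0.004  0.003  0.001  0.001 -0.002 -0.005
 -0.01  -0.001  0.013 -0.005]
9.65 [ 0.61648113 -0.18256621  0.21387403] 1.597408795381965
5.0333 [-5.4  4.5]
5.0333 [-7.4  3. ]
6.4167 [ 0.6 -1.2]
6.4167 [-1.4 -2.7]
8.05 [10.3  0.7]
8.05 [ 8.3 -0.8]
[-26.5, -8.9, 0, 0, 0, 0], [-13.8, -1.8, 0, 0, 0, 0], [-13.8, 0.1, 0, 0, 0, 0], [-13.6, 1.8, 0, 0, 0, 0], [-13.1, 3.5, 0, 0, 0, 0], [-12.5, 5.2, 0, 0, 0, 0], [-11.6, 6.7, 0, 0, 0, 0], [-10.7, 8.0, 0, 0, 0, 0], [-9.4, 9.2, 0, 0, 0, 0], [-8.2, 10.3, 0, 0, 0, 0], [-6.8, 11.1, 0, 0, 0, 0], [-5.4, 11.8, 0, 0, 0, 0], [-3.8, 12.2, 0, 0, 0, 0], [-2.3, 12.6, 0, 0, 0, 0], [-0.8, 12.6, 0, 0, 0, 0], [0.7, 12.6, 0, 0, 0, 0], [2.2, 12.2, 0, 0, 0, 0], [3.6, 11.9, 0, 0, 0, 0], [4.9, 11.2, 0, 0, 0, 0], [6.1, 10.5, 0, 0, 0, 0], end [485.  -26.3]
```

Emit:
step_arm(
  steps=[
    [-23.0,-7.0,0,0,0,0],
    [-17.3,-3.7,0,0,0,0],
    [-13.8,0.1,0,0,0,0],
    [-13.6,1.8,0,0,0,0],
    [-13.1,3.5,0,0,0,0],
    [-12.5,5.2,0,0,0,0],
    [-11.6,6.7,0,0,0,0],
    [-10.7,8.0,0,0,0,0],
    [-9.4,9.2,0,0,0,0],
    [-8.2,10.3,0,0,0,0],
    [-6.8,11.1,0,0,0,0],
    [-5.4,11.8,0,0,0,0],
    [-3.8,12.2,0,0,0,0],
    [-2.3,12.6,0,0,0,0],
    [-0.8,12.6,0,0,0,0],
    [0.7,12.6,0,0,0,0],
    [2.2,12.2,0,0,0,0],
    [3.6,11.9,0,0,0,0],
    [4.9,11.2,0,0,0,0],
    [6.1,10.5,0,0,0,0],
  ],
)

```text
clock: 11.32
position: [0.4853, -0.0249, 0.2138]
ee_rot: [2.058, 2.373, 0.0]
force: [0.5, -0.5, -0.9]
width: 0.005
gripper_force: 0.0
```

Emit:
step_arm(
  steps=[
    [0,0,10,0,0,0],
    [0,0,20,0,0,0],
    [0,0,20,0,0,0],
    [-5,0,20,0,0,0],
    [-10,0,20,0,0,0],
    [-10,0,10,0,0,0],
    [-10,0,0,0,0,0],
    [-10,0,0,0,0,0],
    [0,0,0,0,0,0],
  ],
)

```text
clock: 12.07
position: [0.438, -0.0267, 0.3132]
ee_rot: [-2.059, -2.372, 0.002]
force: [-1.0, 0.1, -1.5]
width: 0.006
gripper_force: 0.0
```

Run:
```python
from h import *
print(observe()["position"],observe()["clock"],observe()["force"])
snap(["scene"]*4,"f")
th,w=fit(measure());t=observe()["clock"];print(t,w(t))
q,h=9.6,(.6187,-.1805);a=th(q)+np.pi;print(((np.array(h)-AX-.105*np.array([np.cos(a),np.sin(a)]))*1000).round(1))
a=th(11.3167)+np.pi;print(((np.array((.485,-.0263))-AX-.105*np.array([np.cos(a),np.sin(a)]))*1000).round(1))
```

```text
[ 0.43804359 -0.02673763  0.31322594] 12.0667 [-0.98466788  0.11396764 -1.50324835]
fit [ 1.529  2.387  0.128 -2.411 -3.779  0.609  6.778  3.177] sd [0.011 0.007 0.002] res [-0.008  0.     0.01   0.001  0.004  0.003  0.001  0.001 -0.001 -0.005
 -0.01  -0.007  0.015 -0.001  0.012 -0.001 -0.003 -0.006]
12.2667 1.2684149038383634
[4.8 0.7]
[-1.6 -1.5]
```

Tracking stayed within about 1 cm for nearly 7 s. The model has the platter stopping at about 22 s, so I'll wait with the hand clear.

Emit:
step_arm(
  steps=[
    [0,0,0,0,0,0],
    [0,0,0,0,0,0],
    [0,0,0,0,0,0],
    [0,0,0,0,0,0],
    [0,0,0,0,0,0],
    [0,0,0,0,0,0],
    [0,0,0,0,0,0],
    [0,0,0,0,0,0],
    [0,0,0,0,0,0],
    [0,0,0,0,0,0],
    [0,0,0,0,0,0],
    [0,0,0,0,0,0],
    [0,0,0,0,0,0],
    [0,0,0,0,0,0],
    [0,0,0,0,0,0],
    [0,0,0,0,0,0],
    [0,0,0,0,0,0],
    [0,0,0,0,0,0],
    [0,0,0,0,0,0],
    [0,0,0,0,0,0],
  ],
)

```text
clock: 13.93
position: [0.4402, -0.0267, 0.3138]
ee_rot: [2.06, 2.372, 0.0]
force: [0.1, -0.2, 0.2]
width: 0.003
gripper_force: 0.0
```

Emit:
step_arm(
  steps=[
    [0,0,0,0,0,0],
    [0,0,0,0,0,0],
    [0,0,0,0,0,0],
    [0,0,0,0,0,0],
    [0,0,0,0,0,0],
    [0,0,0,0,0,0],
    [0,0,0,0,0,0],
    [0,0,0,0,0,0],
    [0,0,0,0,0,0],
    [0,0,0,0,0,0],
    [0,0,0,0,0,0],
    [0,0,0,0,0,0],
    [0,0,0,0,0,0],
    [0,0,0,0,0,0],
    [0,0,0,0,0,0],
    [0,0,0,0,0,0],
    [0,0,0,0,0,0],
    [0,0,0,0,0,0],
    [0,0,0,0,0,0],
    [0,0,0,0,0,0],
  ],
)

```text
clock: 15.6
position: [0.4402, -0.0267, 0.3137]
ee_rot: [-2.06, -2.372, 0.0]
force: [-0.1, -0.1, -1.0]
width: 0.006
gripper_force: 0.0
```

Emit:
step_arm(
  steps=[
    [0,0,0,0,0,0],
    [0,0,0,0,0,0],
    [0,0,0,0,0,0],
    [0,0,0,0,0,0],
    [0,0,0,0,0,0],
    [0,0,0,0,0,0],
    [0,0,0,0,0,0],
    [0,0,0,0,0,0],
    [0,0,0,0,0,0],
    [0,0,0,0,0,0],
    [0,0,0,0,0,0],
    [0,0,0,0,0,0],
    [0,0,0,0,0,0],
    [0,0,0,0,0,0],
    [0,0,0,0,0,0],
    [0,0,0,0,0,0],
    [0,0,0,0,0,0],
    [0,0,0,0,0,0],
    [0,0,0,0,0,0],
    [0,0,0,0,0,0],
  ],
)

```text
clock: 17.27
position: [0.4402, -0.0267, 0.3137]
ee_rot: [-2.06, -2.372, -0.0]
force: [0.1, -0.3, 0.2]
width: 0.004
gripper_force: 0.0
```

Emit:
step_arm(
  steps=[
    [0,0,0,0,0,0],
    [0,0,0,0,0,0],
    [0,0,0,0,0,0],
    [0,0,0,0,0,0],
    [0,0,0,0,0,0],
    [0,0,0,0,0,0],
    [0,0,0,0,0,0],
    [0,0,0,0,0,0],
    [0,0,0,0,0,0],
    [0,0,0,0,0,0],
    [0,0,0,0,0,0],
    [0,0,0,0,0,0],
    [0,0,0,0,0,0],
    [0,0,0,0,0,0],
    [0,0,0,0,0,0],
    [0,0,0,0,0,0],
    [0,0,0,0,0,0],
    [0,0,0,0,0,0],
    [0,0,0,0,0,0],
    [0,0,0,0,0,0],
  ],
)

```text
clock: 18.93
position: [0.4402, -0.0267, 0.3138]
ee_rot: [2.06, 2.372, 0.0]
force: [0.7, -0.5, 0.4]
width: 0.002
gripper_force: 0.0
```

Emit:
step_arm(
  steps=[
    [0,0,0,0,0,0],
    [0,0,0,0,0,0],
    [0,0,0,0,0,0],
    [0,0,0,0,0,0],
    [0,0,0,0,0,0],
    [0,0,0,0,0,0],
    [0,0,0,0,0,0],
    [0,0,0,0,0,0],
    [0,0,0,0,0,0],
    [0,0,0,0,0,0],
    [0,0,0,0,0,0],
    [0,0,0,0,0,0],
    [0,0,0,0,0,0],
    [0,0,0,0,0,0],
    [0,0,0,0,0,0],
    [0,0,0,0,0,0],
    [0,0,0,0,0,0],
    [0,0,0,0,0,0],
    [0,0,0,0,0,0],
    [0,0,0,0,0,0],
  ],
)

```text
clock: 20.6
position: [0.4402, -0.0267, 0.3137]
ee_rot: [-2.059, -2.372, -0.0]
force: [1.1, 0.2, 0.1]
width: 0.004
gripper_force: 0.0
```

Emit:
step_arm(
  steps=[
    [0,0,0,0,0,0],
    [0,0,0,0,0,0],
    [0,0,0,0,0,0],
    [0,0,0,0,0,0],
    [0,0,0,0,0,0],
    [0,0,0,0,0,0],
    [0,0,0,0,0,0],
    [0,0,0,0,0,0],
    [0,0,0,0,0,0],
    [0,0,0,0,0,0],
    [0,0,0,0,0,0],
    [0,0,0,0,0,0],
    [0,0,0,0,0,0],
    [0,0,0,0,0,0],
    [0,0,0,0,0,0],
    [0,0,0,0,0,0],
    [0,0,0,0,0,0],
    [0,0,0,0,0,0],
    [0,0,0,0,0,0],
    [0,0,0,0,0,0],
  ],
)

```text
clock: 22.27
position: [0.4402, -0.0267, 0.3137]
ee_rot: [2.059, 2.372, -0.0]
force: [-0.1, 0.6, 0.1]
width: 0.006
gripper_force: 0.0
```

Emit:
step_arm(
  steps=[
    [0,0,0,0,0,0],
    [0,0,0,0,0,0],
    [0,0,0,0,0,0],
    [0,0,0,0,0,0],
    [0,0,0,0,0,0],
    [0,0,0,0,0,0],
    [0,0,0,0,0,0],
    [0,0,0,0,0,0],
    [0,0,0,0,0,0],
    [0,0,0,0,0,0],
    [0,0,0,0,0,0],
    [0,0,0,0,0,0],
    [0,0,0,0,0,0],
    [0,0,0,0,0,0],
    [0,0,0,0,0,0],
    [0,0,0,0,0,0],
    [0,0,0,0,0,0],
    [0,0,0,0,0,0],
    [0,0,0,0,0,0],
    [0,0,0,0,0,0],
  ],
)

```text
clock: 23.93
position: [0.4402, -0.0268, 0.3137]
ee_rot: [2.06, 2.372, -0.0]
force: [-0.1, 0.6, -0.5]
width: 0.007
gripper_force: 0.0
```

Run:
```python
from h import *
for i in range(2):
    for n in("scene","top"):
        c=observe()["clock"];im=cams.get_image(n);cv2.imwrite(f"pics/g{i}{n}.png",im[:,:,::-1]);print(c,n,angle(n,im,AX))
    for _ in range(8):cams.get_image("scene")
```

```text
23.9333 scene (np.float64(-2.9540926535897936), np.float64(60.58139998826499))
23.9833 top (np.float64(1.3900740130768758), np.float64(43.267454350161124))
24.4333 scene (np.float64(-2.956592653589794), np.float64(60.804776154432915))
24.4833 top (np.float64(1.3900740130768758), np.float64(43.15911206587899))
```

View pics/g1scene.png

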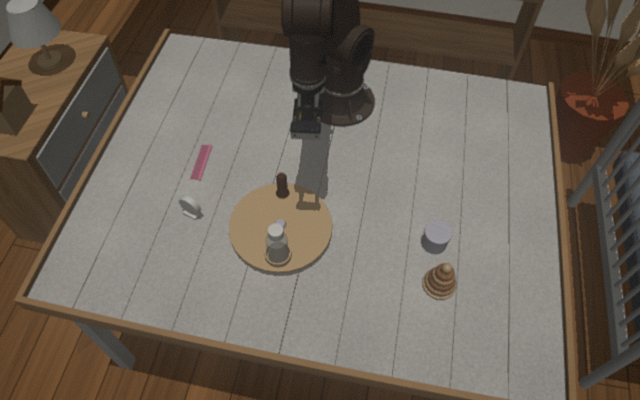

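The bottle is upright in its pocket (cap at 276,230; post at 282,185), nothing else has moved, and the hand is clear. The angle looks steady; I'll wait a little longer and confirm before signing off.

Emit:
step_arm(
  steps=[
    [0,0,0,0,0,0],
    [0,0,0,0,0,0],
    [0,0,0,0,0,0],
    [0,0,0,0,0,0],
    [0,0,0,0,0,0],
    [0,0,0,0,0,0],
    [0,0,0,0,0,0],
    [0,0,0,0,0,0],
    [0,0,0,0,0,0],
    [0,0,0,0,0,0],
    [0,0,0,0,0,0],
    [0,0,0,0,0,0],
    [0,0,0,0,0,0],
    [0,0,0,0,0,0],
    [0,0,0,0,0,0],
    [0,0,0,0,0,0],
    [0,0,0,0,0,0],
    [0,0,0,0,0,0],
    [0,0,0,0,0,0],
    [0,0,0,0,0,0],
  ],
)

```text
clock: 26.6
position: [0.4402, -0.0267, 0.3138]
ee_rot: [2.06, 2.372, 0.0]
force: [-1.2, 0.3, -0.6]
width: 0.001
gripper_force: 0.0
```

Emit:
step_arm(
  steps=[
    [0,0,0,0,0,0],
    [0,0,0,0,0,0],
    [0,0,0,0,0,0],
    [0,0,0,0,0,0],
    [0,0,0,0,0,0],
    [0,0,0,0,0,0],
    [0,0,0,0,0,0],
    [0,0,0,0,0,0],
    [0,0,0,0,0,0],
    [0,0,0,0,0,0],
    [0,0,0,0,0,0],
    [0,0,0,0,0,0],
    [0,0,0,0,0,0],
    [0,0,0,0,0,0],
    [0,0,0,0,0,0],
    [0,0,0,0,0,0],
    [0,0,0,0,0,0],
    [0,0,0,0,0,0],
    [0,0,0,0,0,0],
    [0,0,0,0,0,0],
  ],
)

```text
clock: 28.27
position: [0.4402, -0.0267, 0.3137]
ee_rot: [2.06, 2.372, 0.0]
force: [0.6, 0.6, 0.4]
width: 0.011
gripper_force: 0.0
```

Run:
```python
from h import *
im=cams.get_image("scene");a=angle("scene",im,AX)[0];print(a,observe()["clock"])
if abs(a+2.955)<.01:print(job.sign_off())
```

```text
-2.956592653589794 28.3167
the job is handed in; nothing more can be done
None
```

Job handed in at 28 s: the turntable coasted at an estimated 2.3 down to 1.4 rad/s with the hand about 3.5 cm above the cap and within about 1 cm at each check for nearly 7 s, then came to rest with the bottle upright in its pocket and the other things where they were.

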